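Offer a hinge leaf up to its clamped mate and hold it for the pin

ROBOT

A 7-joint arm with a two-finger parallel gripper is mounted at the origin on the work surface. World frame = base frame: x ahead of the robot, y to its left, z up, the work surface at z = 0. Lengths are in m, angles in rad, forces in N, time in s.
With the tool pointing down it reaches from about 0.425 to 1.025 m from the base axis. Payload 9.4 kg.
Tool frame: the origin (TCP) lies on the centre line of the jaws, within the pads' length; the fingertips stand 8 mm ahead of it and the grasp point (between the pads) lies 11 mm behind it; z points along the fingers, y is the line along which they close (so a half turn about z gives the same grasp; the last joint's range is limited). The gripper opens to 93 mm and grips with 3 to 60 N. Pads are 15 mm wide; open, the fingers measure 128 mm over their backs; the gripper's body (75 mm by 188 mm) begins 65 mm behind the grasp point.
Start: joints at [1.118, 0.599, -0.003, 1.599, 0.002, 0.943, -0.08], TCP at [0.266, -0.674, 0.227] pointing down, gripper open.
Joint ranges: [-2.57, 2.57], [-0.35, 1.97], [-1.29, 1.29], [0.11, 2.56], [-1.05, 4.19], [0.11, 1.86], [-2.63, 2.63]. Speed limits (rad/s): [2.22, 2.22, 3.01, 3.01, 3.14, 3.14, 3.14].

INTERFACE

Orientations are given as a unit quaternion [x, y, z, w].
In Python, from workcell import sensors, camera, order, recognise gives the robot as it stands. The module is installed in compiled form; this text tells all that it offers.
- The arm moves only by the tool send_rows, never from a script. Its argument "moves" is one flat list of numbers, 7 for each row, row after row: the shift along the tool's x, y, z in units of 1 m (1.0 is 1 m), then the turn, a rotation vector about the tool's x, y, z in units of pi rad (1.0 is pi rad), then the closure, from -1 (fully open) to 1 (shut), so that 0 is half open. In form: [x, y, z, rx, ry, rz, gripper, x, y, z, rx, ry, rz, gripper, ...]. A call has 1 to 5 rows; each row is the pose to reach, as a shift and turn from the pose commanded when the call began, along the tool's axes at that moment, turning the shorter way round; what a row does not reach only later rows make up. A row lasts 1/10 s, in which the tool goes at most 50 mm and 8.59 degrees, less where a joint would pass 70% of its speed; a pose out of reach is approached as far as the arm can. A call with a number of a shift or a turn outside -1 to 1 is refused whole. A call with a gripper value outside its range is refused whole. The fingers move at their own pace and stop on an object; "force" is the grip in N (left out, the last holds). Time passes only in rows, so rows that repeat a pose let the fingers close. It gives the time, the measured TCP pose, the force, the opening and the grip force at its end, in the units of the state.
- sensors.read_state(): the state, without advancing time (a new reading comes with each control period).
- camera(name): name is "side" or "top"; returns a dict with "image" (480x640x3 uint8, red, green, blue), "fx", "fy", "cx", "cy" (pixels), "k1" (the pictures are not rectified: a ray, as slopes to the right and down, at radius r is drawn at 1 + k1 r^2 times it, then the intrinsics apply), "rvec" (rotation vector, rad) and "tvec" (3), from world to camera coordinates, as OpenCV has them. Camera axes: x right, y down, z forward; pixel columns grow to the right and rows downward; lengths in m; the calibration is good to about 2 mm. A picture is of the moment at which its call begins. There is no depth.
- order.finish_job(): hands the job in; it is judged then, once.
Trained networks look in the newest picture that a camera, given by its name, has taken for a name from the list of things; names that differ only in an ending like _2 or _b are one class to them, and where a whole thing is asked for, a point or a joint stands for the part that bears it (a point fixed in the world has none). Each returns a list of dicts, best first, with "p" (0 to 1); they miss things now and then, are a little off and sometimes report something else, mostly with a low value. They report only what shows in the picture. A call takes as long as a camera call. They do not tell look-alikes from the thing itself.
- recognise(camera, label): "point" ([x, y, z] in m, in the coordinates of the camera as it stood for that picture, good to about 4 mm: the middle of the surface that is visible of it).
The state is a dict: "t": time; "joint_pos": joint angles; "joint_vel": joint speeds; "joint_efforts": joint torques, N m; "eef_pos": TCP position; "orientation": TCP orientation; "wrist_force": force on the tool from outside, world axes, zero at the start; "wrist_torque": the same for the moment, N m; "opening": finger opening in m; "grasp_force": force on a finger pad.
Only numpy, scipy, OpenCV 4.12 (cv2) and the standard library are available. Lean on these libraries where they do the work, as an engineer would, in place of code of your own. Each camera call takes 0.05 s, during which the arm holds its last target. There are 200 camera calls.

TASK

Take the loose yellow hinge leaf with the single knuckle and bring its knuckle down between the two knuckles of the yellow leaf clamped in the vice, its plate level and pointing out over the vice's handle side, so that the pin holes line up. Do not force it against the clamped leaf, and leave the other things on the bench where they are. Finish while still holding it there in the gripper, steady and in line, ready for a workmate to drive the pin: do not let go.

Things in the scene. Friction and masses are not known exactly. Their poses are not given: they have to be found in the camera images.
- loose_leaf: Loose yellow hinge leaf, about 0.27 kg, flat on the bench at one side of the vice. One knuckle (diameter 20, 23 mm long along y, chamfered 2) on a 23 wide neck at the edge of a plate 56 wide (y -28 to 28), 10 thick, x from -64 to -13.5 mm; undersides flush. Origin: underside, below the middle of the knuckle axis; y along that axis, x from plate to knuckle, z up. Lies right way up.
- loose_bore (a point): Centre of the loose leaf's pin hole (10 mm bore along the leaf's y): middle of its knuckle, 10 mm above the leaf's underside.
- loose_plate (a point): Middle of the top face of the loose leaf's plate: 10 mm above its underside, 34 mm from the knuckle axis (leaf's -x), close to the centre of mass. The plate's side edges beside it (leaf's y = -28 and 28 mm) are flat and parallel: a 56 mm wide grip.
- clamped_leaf: Mating yellow leaf fixed upright in the vice. Two knuckles (diameter 20, each 14 mm long, chamfered 2) with a gap of 28 mm between them, y from -14 to 14, open upwards. Its plate, 10 thick, hangs behind the axis (x 0 to 10 mm). Origin midway between the knuckles on their axis, 183 to 193 mm above the bench; y along the axis, z up, -x out over the vice's moving jaw and handle.
- clamped_bore (a point): Middle of the clamped leaf's pin-hole axis (10 mm bore along its y), midway between its knuckles: the loose leaf's pin hole comes here, plate to -x of the clamped leaf, axes of both leaves then parallel. In the gap the plate's top edge is a hollow seat of radius 12 mm round this axis, below and behind it, so a knuckle in line clears it by 2 mm.
- vice: Blue bench vice, fixed; jaws 100 mm wide, jaw tops 150 mm above the bench, about 315 mm long. Origin on the bench below the jaw gap; -x towards the moving jaw and handle bar (183 mm out, 86 mm up, 180 mm long along y), y along the jaws, z up. The clamped leaf's knuckle axis is parallel to the jaws, 5 mm to -x of the gap's middle, up to 18 mm off centre along it.
- black_leaf: Bystander: black hinge leaf of another hinge, two knuckles, 76 x 56 x 20 mm, lying flat on the other side of the vice from the loose leaf. Origin on its underside below the knuckle axis, plate towards its -x.
- parts_dish: Bystander: round steel parts dish, diameter 124 at the rim, 24 mm high, heavy (magnetic base); origin at the centre of its underside.
- hinge_pin: Bystander: the hinge pin, diameter 8 with a tapered nose and a 13 mm head, 61 mm long, lying in the parts dish; origin at its middle, on the dish's floor. It is for the workmate.
- oil_bottle: Bystander: black oil bottle with red cap, diameter 72, 190 mm high; origin at the centre of its underside.
- mallet: Bystander: soft-face mallet lying on the bench, about 290 mm long, head 88 mm wide and 42 mm high; origin on the bench under the shaft.
- spanner: Bystander: steel spanner, 170 mm long, lying flat; origin at the middle of its underside.
- spray_can: Bystander: spray can, diameter 58, 170 mm high; origin at the centre of its underside.
Mind the look-alikes: they are no part of the job. Leave any red look-alike of the loose_leaf alone.

How it is judged:
On the way, in this order (a step that is already met when the one before it is completed fails the run):
1. the loose leaf is picked up in the gripper, clear of the bench (height (world z) of loose_bore above 0.06 m and contact force between the fingers and loose_leaf above 2 N and distance between loose_bore and clamped_bore above 0.03 m), for 0.2 s.
2. its knuckle is between the clamped leaf's knuckles with the pin holes in line, held steady for a second (x of loose_bore in the frame of clamped_bore between -0.003 and 0.003 m and y of loose_bore in the frame of clamped_bore between -0.0035 and 0.0035 m and z of loose_bore in the frame of clamped_bore between -0.003 and 0.003 m and angle between the y axis of loose_leaf and the y axis of clamped_leaf, either way round below 0.1 rad and angle between loose_leaf's own z axis and vertical below 0.17 rad and x of loose_plate in the frame of clamped_bore below -0.02 m and contact force between the fingers and loose_leaf above 2 N and linear speed of loose_leaf below 0.02 m/s and contact force between loose_leaf and clamped_leaf below 25 N), for 1 s.
At the end, for the whole second after the job is handed in: The leaf is in the gripper (over 2 N), under 20 mm/s, its hole within 3 mm of the clamped axis up-down and fore-aft and 3.5 mm along it, axes parallel within 0.1 rad, plate level within 0.17 rad, on the handle side, pressing on the clamped leaf with under 25 N (all of step 2); the arm keeps its last pose, push and grip.
It fails at once if the loose leaf is forced against the clamped leaf (over 40 N) (contact force between loose_leaf and clamped_leaf above 40 N).
It fails at once if a bystander is moved more than 20 mm or knocked over (distance of any of black_leaf, parts_dish, hinge_pin, oil_bottle, mallet, spanner, spray_can from where it was at the start of the episode above 0.02 m or angle between any of oil_bottle, spray_can's own z axis and vertical above 0.5 rad).
It also fails if it takes over 45 s, if anything falls off the work surface, if the arm or the gripper's body presses on something with over 40 N, if the wrist force passes 120 N, or if a joint passes its speed limit or range.

## Working session

There is one attempt and no reset: what is moved stays moved. The work goes in short steps, Python scripts to look and compute and a tool call to move; the robot and the scene stay as the last step left them, time stands still between calls to the robot, and variables do not carry over. Pictures are saved under pics/ and viewed, at most 10 in all, crops included, and the job is handed in when it is done.

Besides the shell and the picture viewer there is one more tool, called in YAML: its name, and indented under it one key for each argument. send_rows: Moves the arm, as the interface text tells. Its arguments: {"type":"object","properties":{"moves":{"type":"array"},"force":{"type":"number"}},"required":["moves"]}

```bash
mkdir -p pics
cat > h.py <<'E'
import numpy as np,cv2
from scipy.spatial.transform import Rotation as R
from workcell import sensors,camera,order,recognise
def cam(n):
    c=camera(n); c['R']=R.from_rotvec(np.ravel(c['rvec'])).as_matrix(); c['t']=np.ravel(c['tvec']); return c
def save(c,f,box=None,s=1):
    im=c['image'][:,:,::-1]
    if box: im=im[box[1]:box[3],box[0]:box[2]]
    cv2.imwrite('pics/'+f,cv2.resize(im,None,fx=s,fy=s,interpolation=cv2.INTER_CUBIC))
def proj(c,P):
    p=np.atleast_2d(P)@c['R'].T+c['t']; a=p[:,:2]/p[:,2:]; a=a*(1+c['k1']*(a**2).sum(1,keepdims=True))
    return a*[c['fx'],c['fy']]+[c['cx'],c['cy']]
def ray(c,uv):
    d=(np.array(uv,float)-[c['cx'],c['cy']])/[c['fx'],c['fy']]; a=d.copy()
    for _ in range(20): a=d/(1+c['k1']*(a@a))
    return -c['R'].T@c['t'], c['R'].T@np.array([a[0],a[1],1])
def onz(c,uv,z):
    o,d=ray(c,uv); return o+d*(z-o[2])/d[2]
def world(c,p): return c['R'].T@(np.array(p)-c['t'])
E
python3 - <<'E'
from h import *
s=sensors.read_state(); print({k:np.round(v,3) for k,v in s.items()})
for n in ('top','side'):
    c=cam(n); save(c,n+'0.png'); print(n,c['fx'],c['cx'],c['cy'],c['k1'],'campos',world(c,[0,0,0]))
    for l in ('loose_leaf','loose_bore','loose_plate','clamped_leaf','clamped_bore','vice','black_leaf','parts_dish','oil_bottle','mallet','spanner','spray_can'):
        for r in recognise(n,l)[:3]:
            w=world(c,r['point']); print(l,round(r['p'],2),w.round(3),proj(c,w)[0].round(0))
E
```

```text
{'t': np.float64(0.0), 'joint_pos': array([ 1.118,  0.6  , -0.003,  1.6  ,  0.002,  0.943, -0.08 ]), 'joint_vel': array([ 0.   ,  0.001,  0.001,  0.   , -0.001,  0.001,  0.   ]), 'joint_efforts': array([-1.0000e-03, -7.6506e+01,  1.4970e+00, -2.5234e+01, -5.3000e-02,
        1.7000e-02,  0.0000e+00]), 'eef_pos': array([ 0.266, -0.674,  0.226]), 'orientation': array([ 0.982,  0.187, -0.   , -0.001]), 'wrist_force': array([0.12 , 0.056, 0.462]), 'wrist_torque': array([-0.044, -0.004,  0.058]), 'grasp_force': np.float64(0.0), 'opening': np.float64(0.093)}
top 506.454649132143 321.8408601262599 241.9160802109287 -0.0746055275390779 campos [ 0.50571851 -0.02453843  1.19624314]
loose_leaf 0.91 [ 0.448 -0.336  0.012] [469. 316.]
loose_leaf 0.61 [ 0.527 -0.265  0.008] [438. 281.]
loose_bore 0.88 [ 0.448 -0.33   0.015] [467. 316.]
loose_bore 0.76 [ 0.535 -0.268  0.01 ] [440. 278.]
loose_bore 0.63 [ 0.505 -0.452  0.008] [518. 292.]
loose_plate 0.88 [ 0.501 -0.451  0.013] [518. 294.]
loose_plate 0.81 [ 0.447 -0.334  0.012] [468. 316.]
loose_plate 0.8 [ 0.53  -0.265  0.006] [438. 280.]
clamped_l
[... 782 characters left out ...]
 [380. 474.]
loose_bore 0.8 [ 0.449 -0.345  0.006] [323. 444.]
loose_bore 0.57 [ 0.527 -0.268  0.008] [342. 388.]
loose_plate 0.92 [ 0.522 -0.266  0.006] [339. 389.]
loose_plate 0.84 [ 0.504 -0.433  0.006] [379. 478.]
loose_plate 0.63 [ 0.445 -0.339  0.012] [319. 441.]
clamped_bore 0.88 [0.534 0.033 0.181] [274. 219.]
vice 0.68 [ 0.527 -0.002  0.102] [280. 260.]
black_leaf 0.65 [0.468 0.284 0.007] [216. 223.]
parts_dish 0.61 [0.733 0.256 0.003] [316. 200.]
oil_bottle 0.88 [ 0.641 -0.428  0.123] [460. 401.]
oil_bottle 0.33 [0.538 0.032 0.18 ] [276. 219.]
mallet 0.7 [ 0.793 -0.361  0.031] [495. 363.]
spanner 0.88 [ 0.77  -0.044  0.006] [389. 266.]
spray_can 0.59 [0.649 0.371 0.102] [267. 155.]
```

View pics/top0.png

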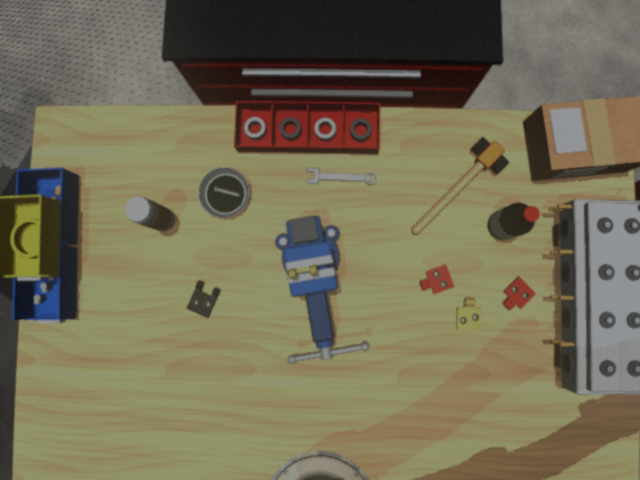

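View pics/side0.png

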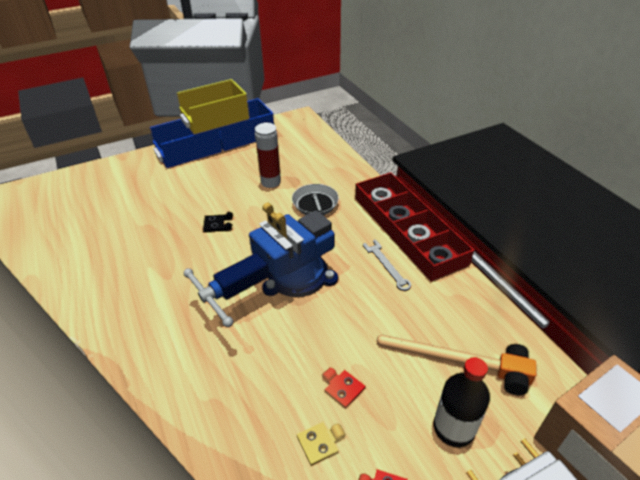

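Candidates: yellow at top (468,316), red at (438,280) and (518,293). Only the yellow one, with its single knuckle towards (469,301), fits the description. The vice stands at (312,265) with its handle at (328,352), and the clamped brass knuckles show at (292,272) and (314,269).

Run:
```python
from h import *
c=cam('top'); s=cam('side')
A=cv2.resize(c['image'][290:340,440:490],(390,390),interpolation=cv2.INTER_CUBIC)
B=cv2.resize(c['image'][245:295,280:330],(390,390),interpolation=cv2.INTER_CUBIC)
C=cv2.resize(s['image'][195:225,255:295],None,fx=5,fy=5,interpolation=cv2.INTER_CUBIC)
C=cv2.resize(s['image'][190:240,250:300],(390,390),interpolation=cv2.INTER_CUBIC)
im=np.hstack([A,B]);cv2.imwrite('pics/crops.png',im[:,:,::-1]); cv2.imwrite('pics/sidec.png',C[:,:,::-1])
for n,k,b in(('top',c,(440,290,490,340)),('side',s,(295,415,350,470))):
    hsv=cv2.cvtColor(k['image'],cv2.COLOR_RGB2HSV)
    print(n,hsv[316,463] if n=='top' else hsv[440,310], hsv[330,445] )
for n in ('top','side'):
  for l in('clamped_bore',):
    k=cam(n)
    for r in recognise(n,l)[:2]: print(n,l,r['p'],world(k,r['point']).round(4))
```

```text
top [ 30  98 130] [ 27  83 144]
side [ 24 108 160] [ 25  90 218]
top clamped_bore 0.64 [0.5436 0.0449 0.1985]
side clamped_bore 0.85 [0.5345 0.0311 0.184 ]
```

View pics/crops.png

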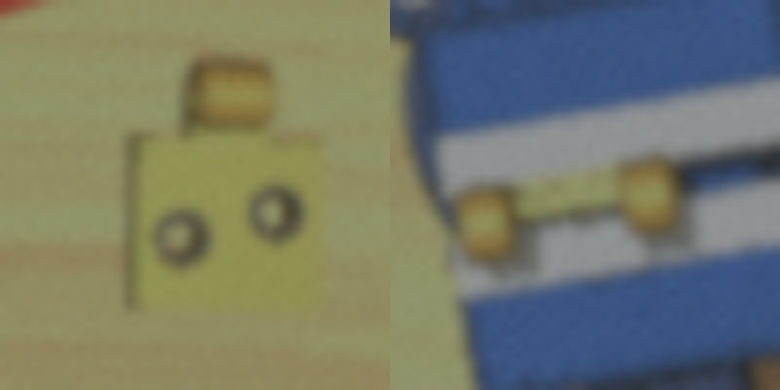

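View pics/sidec.png

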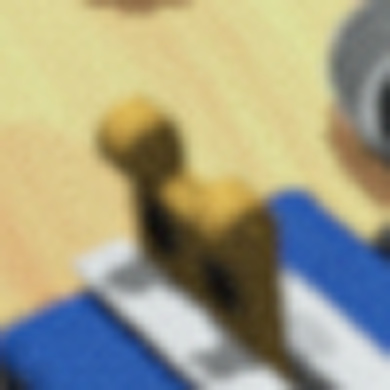

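The crops confirm the yellow leaf: plate corners from about (457,307) to (481,330), knuckle at (469.6,302). The clamped knuckles are at (292.6,273.7) and (313.5,270.5), about 42 mm apart, which matches the given sizes. In the side view they are at (267.7,208) and (279,216). Next I fit both poses to the edges.

```bash
cat > fit.py <<'E'
from h import *
from scipy.optimize import minimize, least_squares
from scipy.ndimage import map_coordinates
def cyl(y0,y1,z=0.):
    a=np.linspace(0,2*np.pi,40,endpoint=False); P=[]
    for r,y in((.008,y0),(.01,y0+.002),(.01,y1-.002),(.008,y1)): P.append(np.c_[r*np.cos(a),0*a+y,z+r*np.sin(a)])
    return np.vstack(P)
def box(x0,x1,y0,y1,z0,z1): return np.array([[x,y,z] for x in(x0,x1) for y in(y0,y1) for z in(z0,z1)],float)
LOOSE=[box(-.064,-.0135,-.028,.028,0,.01),cyl(-.0115,.0115,.01)]
CLAMP=[cyl(-.028,-.014),cyl(.014,.028)]
def place(P,x,y,z,yaw):
    return P@R.from_euler('z',yaw).as_matrix().T+[x,y,z]
def grad(c):
    L=cv2.cvtColor(c['image'],cv2.COLOR_RGB2LAB).astype(np.float32); L=cv2.GaussianBlur(L,(0,0),.8); L[...,1:]*=1.5
    return np.stack([cv2.Sobel(L,cv2.CV_32F,1,0),cv2.Sobel(L,cv2.CV_32F,0,1)],-1)
def score(c,g,parts,pose):
    t=0
    for P in parts:
        h=cv2.convexHull(proj(c,place(P,*pose)).astype(np.float32))[:,0].astype(float)
        e=np.roll(h,-1,0)-h; l=np.linalg.norm(e,axis=1); k=l>1e-6; h,e,l=h[k],e[k],l[k]
        cs=np.r_[0,np.cumsum(l)]; q=np.linspace(0,cs[-1],120,endpoint=False); i=np.searchsorted(cs,q,side='right')-1
        p=h[i]+e[i]*((q-cs[i])/l[i])[:,None]; n=np.c_[-e[i,1],e[i,0]]/l[i,None]
        G=sum(np.abs(sum(map_coordinates(g[...,ch,a],[p[:,1],p[:,0]],order=1)*n[:,a] for a in(0,1))) for ch in range(3))
        t+=np.minimum(G,150).mean()
    return t
def fit(cams,parts,p0,free,spread):
    gs=[grad(c) for c in cams]; best=None; rng=np.random.default_rng(0); p0=np.array(p0,float); sc=np.array(spread)
    def f(v):
        p=p0.copy(); p[free]+=v*sc; return -sum(score(c,g,parts,p) for c,g in zip(cams,gs))+.5*(v@v)
    for k in range(8):
        r=minimize(f,rng.normal(size=len(free))*.6*(k>0),method='Nelder-Mead',options=dict(xatol=.005,fatol=.01))
        if best is None or r.fun<best.fun: best=r
    p=p0.copy(); p[free]+=best.x*sc; return p,best.fun
E
python3 - <<'E'
from fit import *
t,s=cam('top'),cam('side')
# clamp triangulation
def tri(a,b):
    (o1,d1),(o2,d2)=ray(t,a),ray(s,b); A=np.c_[d1,-d2]; k=np.linalg.lstsq(A,o2-o1,rcond=None)[0]
    p,q=o1+k[0]*d1,o2+k[1]*d2; return (p+q)/2,np.linalg.norm(p-q)
print(tri((292.6,273.7),(267.7,208)),tri((313.5,270.5),(279,216.3)))
a=onz(t,(292.6,273.7),.19);b=onz(t,(313.5,270.5),.19);m=(a+b)/2;d=a-b; yaw=np.arctan2(-d[0],d[1]); print('init',m,yaw)
pl=onz(t,(469.1,318.5),.01); kn=onz(t,(469.6,302),.015);print('plate',pl,'kn',kn)
y0=np.arctan2(*(kn-pl)[[1,0]]); o=pl+.034*np.array([np.cos(y0),np.sin(y0),0])
for cs in ([t],[s],[t,s]):
    print('loose',fit(cs,LOOSE,[o[0],o[1],0,y0],[0,1,3],[.004,.004,.05]))
    print('clamp',fit(cs,CLAMP,[*m[:2],.188,yaw],[0,1,2,3],[.004,.004,.003,.05]))
p,_=fit([t,s],LOOSE,[o[0],o[1],0,y0],[0,1,3],[.004,.004,.05]);q,_=fit([t,s],CLAMP,[*m[:2],.188,yaw],[0,1,2,3],[.004,.004,.003,.05])
ims=[]
for c,parts,ps,bx in((t,LOOSE,p,(440,290)),(t,CLAMP,q,(280,245)),(s,LOOSE,p,(295,415)),(s,CLAMP,q,(250,190))):
    im=cv2.resize(c['image'][bx[1]:bx[1]+50,bx[0]:bx[0]+50],(300,300),interpolation=cv2.INTER_CUBIC)
    for P in parts:
        h=cv2.convexHull(proj(c,place(P,*ps)).astype(np.float32))[:,0]; cv2.polylines(im,[np.int32(((h-bx)+.5)*6)],True,(255,0,255),1)
    ims.append(im)
cv2.imwrite('pics/fit.png',np.vstack([np.hstack(ims[:2]),np.hstack(ims[2:])])[:,:,::-1])
E
```

```text
(array([0.53232768, 0.06019754, 0.19035169]), np.float64(4.912202560624183e-05)) (array([0.53946031, 0.01849763, 0.19674027]), np.float64(4.0135294645546075e-05))
init [0.53601452 0.0395069  0.19      ] 0.17463083639499685
plate [ 0.44204826 -0.33759744  0.01      ] kn [ 0.48033986 -0.33732727  0.015     ]
loose (array([ 0.48106861, -0.3365754 ,  0.        , -0.01735829]), np.float64(-174.36186036277968))
clamp (array([0.53700483, 0.03962835, 0.18716503, 0.18063397]), np.float64(-247.50013277173866))
loose (array([ 0.48083711, -0.33840623,  0.        , -0.00532414]), np.float64(-241.2080518617967))
clamp (array([0.53795851, 0.04012846, 0.19049461, 0.20610437]), np.float64(-260.72782530262964))
loose (array([ 0.48097138, -0.33764828,  0.        , -0.01519466]), np.float64(-410.43729149360195))
clamp (array([0.53727782, 0.03933577, 0.19133535, 0.19408894]), np.float64(-505.71852421819733))
```

View pics/fit.png

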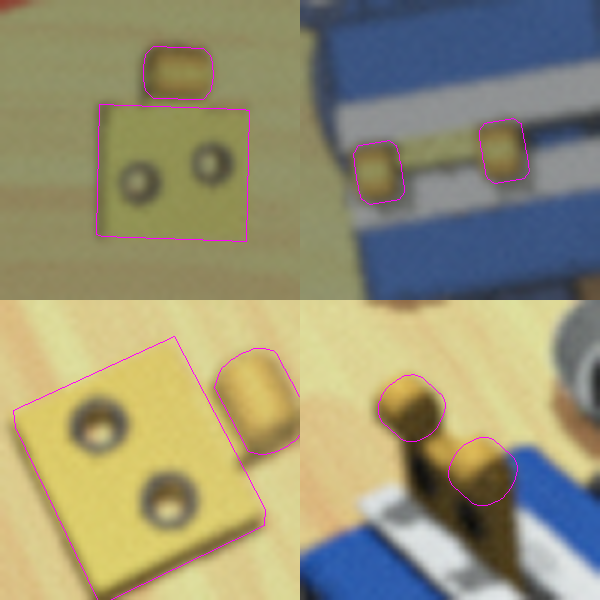

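```bash
cat > d.py <<'E'
from h import *
import sys
x,y,z,yaw=map(float,sys.argv[1:5]); s=sensors.read_state(); q=R.from_quat(s['orientation'])
T=R.from_matrix(np.array([[np.cos(yaw),np.sin(yaw),0],[np.sin(yaw),-np.cos(yaw),0],[0,0,-1.]]))
print(s['t'],s['eef_pos'].round(4),(q.inv().apply(np.array([x,y,z])-s['eef_pos'])).round(4),((q.inv()*T).as_rotvec()/np.pi).round(4),'wf',s['wrist_force'].round(2),s['wrist_torque'].round(3),s['opening'].round(4),s['grasp_force'].round(1))
E
python3 d.py .447 -.337 .1 -.015
```

```text
Traceback (most recent call last):
  File "d.py", line 5, in <module>
    print(s['t'],s['eef_pos'].round(4),(q.inv().apply(np.array([x,y,z])-s['eef_pos'])).round(4),((q.inv()*T).as_rotvec()/np.pi).round(4),'wf',s['wrist_force'].round(2),s['wrist_torque'].round(3),s['opening'].round(4),s['grasp_force'].round(1))
                                                                                                                                                                                                   ^^^^^^^^^^^^^^^^^^
AttributeError: 'float' object has no attribute 'round'
```

```bash
sed -i "s/s\['opening'\].round(4),s\['grasp_force'\].round(1)/s['opening'],s['grasp_force']/; s/s\['wrist_force'\].round/np.array(s['wrist_force']).round/;s/s\['wrist_torque'\].round/np.array(s['wrist_torque']).round/;s/s=sensors.read_state()/s={k:np.array(v) for k,v in sensors.read_state().items()}/" d.py
python3 d.py .447 -.337 .1 -.015
```

```text
1.7 [ 0.266  -0.6744  0.2266] [ 0.2922 -0.2475  0.1266] [0.     0.     0.1244] wf [-1.21  0.18  0.67] [-0.029  0.001 -0.01 ] 0.09337558995590652 0.0
```

send_rows:
  moves: [0.292,-0.2475,0.126,0,0,0.1245,-1,0.292,-0.2475,0.126,0,0,0.1245,-1,0.292,-0.2475,0.126,0,0,0.1245,-1,0.292,-0.2475,0.126,0,0,0.1245,-1,0.292,-0.2475,0.126,0,0,0.1245,-1]
  force: 30

```text
t: 2.2
eef_pos: [0.3789, -0.4637, 0.1483]
orientation: [1.0, -0.008, 0.0, 0.0]
wrist_force: [0.1, 0.2, -0.1]
opening: 0.093
grasp_force: 0.0
```

```bash
python3 d.py .447 -.337 .1 -.015
```

```text
2.2 [ 0.3789 -0.4637  0.1483] [ 0.066  -0.1278  0.0482] [ 0.0002 -0.0002 -0.0003] wf [ 0.1   0.24 -0.11] [ 0.017 -0.061  0.008] 0.0930396241251875 0.0
```

send_rows:
  moves: [0.066,-0.128,0.048,0,0,0,-1,0.066,-0.128,0.048,0,0,0,-1,0.066,-0.128,0.048,0,0,0,-1,0.066,-0.128,0.048,0,0,0,-1,0.066,-0.128,0.048,0,0,0,-1]

```text
t: 2.7
eef_pos: [0.4471, -0.3367, 0.1001]
orientation: [1.0, -0.006, -0.0, -0.0]
wrist_force: [-0.3, -1.1, 0.5]
opening: 0.0926
grasp_force: 0.0
```

```bash
python3 d.py .447 -.337 .011 -.015
python3 - <<'E'
from fit import *
t=cam('top')
print(fit([t],LOOSE,[.481,-.3377,0,-.015],[0,1,3],[.004,.004,.05]))
save(t,'pre.png',(400,240,540,380),4)
E
```

```text
2.7 [ 0.4471 -0.3367  0.1001] [-0.      0.0003  0.0891] [-0.0002  0.0002  0.001 ] wf [-0.29 -1.09  0.51] [ 0.026  0.046 -0.014] 0.09259860568616671 0.0
(array([ 0.48707076, -0.34266447,  0.        , -0.01155765]), np.float64(-130.4786073917349))
```

View pics/pre.png

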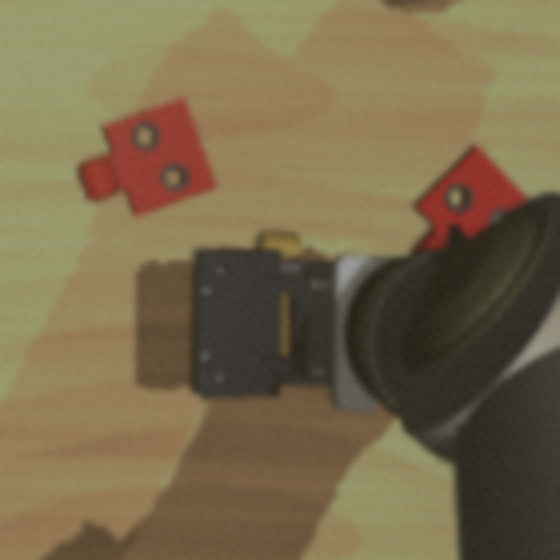

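The gripper is over the yellow leaf, with the knuckle showing at about (470,300) just in front of it. The red leaves are clear, so I descend and grip.

send_rows:
  moves: [0,0,0.04,0,0,0,-1,0,0,0.075,0,0,0,-1,0,0,0.0885,0,0,0,-1,0,0,0.0885,0,0,0,-1,0,0,0.0885,0,0,0,1]
  force: 35

```text
t: 3.25
eef_pos: [0.446, -0.3393, 0.0128]
orientation: [1.0, -0.008, 0.0, 0.0]
wrist_force: [-0.8, 0.5, 0.1]
opening: 0.0883
grasp_force: 0.0
```

send_rows:
  moves: [0,0,0,0,0,0,1,0,0,0,0,0,0,1,0,0,0,0,0,0,1,0,0,0,0,0,0,1,0,0,0,0,0,0,1]

```text
t: 3.75
eef_pos: [0.4464, -0.338, 0.0124]
orientation: [1.0, -0.008, 0.0, 0.0]
wrist_force: [-0.4, 1.3, 6.0]
opening: 0.0552
grasp_force: 35.0
```

send_rows:
  moves: [0,0,-0.03,0,0,0,1,0,0,-0.07,0,0,0,1,0,0,-0.11,0,0,0,1,0,0,-0.15,0,0,0,1,0,0,-0.19,0,0,0,1]

```text
t: 4.25
eef_pos: [0.4456, -0.3377, 0.2033]
orientation: [1.0, -0.008, -0.0, -0.0]
wrist_force: [0.2, 0.7, -2.6]
opening: 0.0553
grasp_force: 35.0
```

send_rows:
  moves: [0,0,-0.04,0,0,0,1,0,0,-0.04,0,0,0,1,0,0,-0.04,0,0,0,1]

```text
t: 4.55
eef_pos: [0.446, -0.3379, 0.2422]
orientation: [1.0, -0.008, 0.0, 0.0]
wrist_force: [-0.4, 0.2, -3.6]
opening: 0.0552
grasp_force: 35.0
```

```bash
python3 d.py .5034 .0332 .242 .183
```

```text
4.55 [ 0.446  -0.3379  0.2422] [ 5.170e-02 -3.719e-01  1.000e-04] [ 0.0001 -0.0003 -0.0631] wf [-0.42  0.22 -3.63] [ 0.073  0.021 -0.019] 0.05518264443608284 34.97861981391907
```

send_rows:
  moves: [0.005,-0.036,0,0,0,-0.006,1,0.01,-0.072,0,0,0,-0.012,1,0.015,-0.108,0,0,0,-0.018,1,0.02,-0.144,0,0,0,-0.024,1,0.025,-0.18,0,0,0,-0.03,1]

```text
t: 5.05
eef_pos: [0.4727, -0.1567, 0.2399]
orientation: [0.999, 0.04, -0.002, -0.0]
wrist_force: [0.9, -0.1, -2.8]
opening: 0.0555
grasp_force: 35.0
```

```bash
python3 d.py .5034 .0332 .242 .183
```

```text
5.05 [ 0.4727 -0.1567  0.2399] [ 0.0457 -0.1869 -0.0021] [-0.0004  0.0012 -0.0329] wf [ 0.89 -0.14 -2.82] [-0.024 -0.048  0.038] 0.055451884604232504 34.976967573165894
```

send_rows:
  moves: [0.0115,-0.047,0,0,0,-0.008,1,0.023,-0.093,0,0,0,-0.016,1,0.034,-0.14,0,0,0,-0.025,1,0.0457,-0.187,-0.001,0,0,-0.033,1,0.0457,-0.187,-0.001,0,0,-0.033,1]

```text
t: 5.55
eef_pos: [0.5046, 0.0388, 0.241]
orientation: [0.995, 0.096, -0.001, -0.001]
wrist_force: [0.2, -0.3, -3.1]
opening: 0.0551
grasp_force: 35.0
```

send_rows:
  moves: [0,0,0,0,0,0,1,0,0,0,0,0,0,1]

```text
t: 5.75
eef_pos: [0.5037, 0.0304, 0.2416]
orientation: [0.996, 0.091, -0.001, 0.0]
wrist_force: [-0.4, 0.0, -3.0]
opening: 0.0552
grasp_force: 35.0
```

```bash
python3 d.py .5034 .0332 .242 .183
python3 - <<'E'
from fit import *
t,s=cam('top'),cam('side')
A=cv2.resize(t['image'][230:300,270:350],(640,560),interpolation=cv2.INTER_CUBIC);cv2.imwrite('pics/hov_t.png',A[:,:,::-1])
A=cv2.resize(s['image'][160:240,230:330],(800,600)[:2],interpolation=cv2.INTER_CUBIC);cv2.imwrite('pics/hov_s.png',A[:,:,::-1])
E
```

```text
5.75 [0.5037 0.0304 0.2416] [ 0.0002 -0.0028 -0.0004] [ 0.0001  0.001  -0.0004] wf [-0.43  0.04 -3.04] [ 0.066 -0.039 -0.019] 0.05524833879857966 34.97830331325531
```

View pics/hov_t.png

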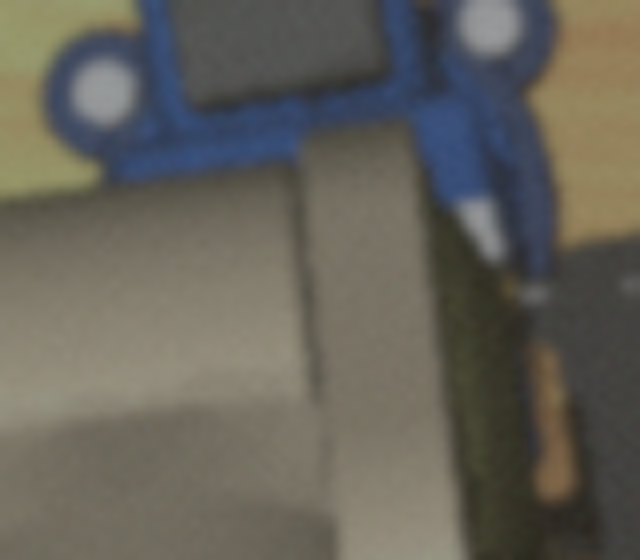

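View pics/hov_s.png

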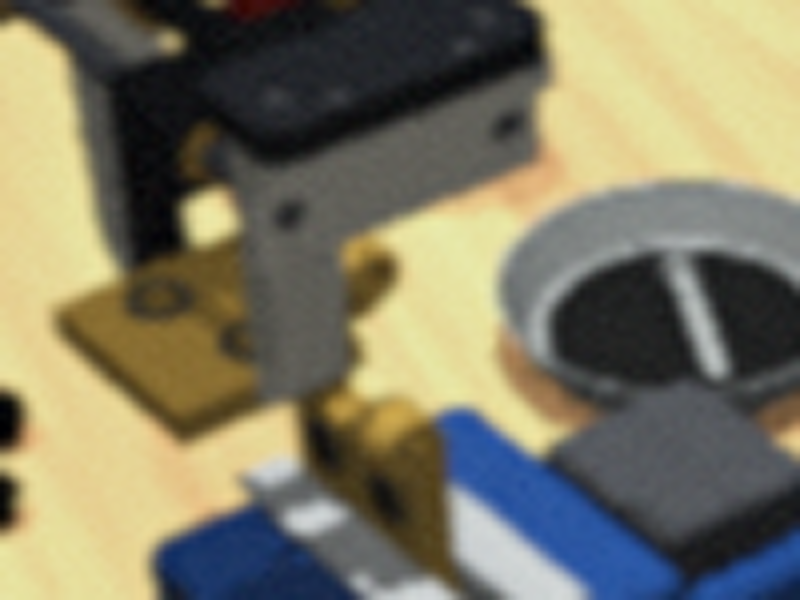

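The top view is blocked by the arm. The side view shows the leaf level and held above the vice, with its knuckle at about (278,196) and the nearer clamped knuckle at about (280,215). I average several readings and check the leaf's pose in the side view.

```bash
cat > avg.py <<'E'
from fit import *
def avg(n=8):
    e=[];q=[];w=[]
    for i in range(n):
        s=cam('side'); st=sensors.read_state(); e.append(st['eef_pos']);q.append(st['orientation']);w.append(st['wrist_force'])
    e=np.array(e);q=np.array(q); q=R.from_quat(q*np.sign(q[:,:1])).mean()
    return s,e.mean(0),e.std(0),q,np.mean(w,0)
def bore(e,q):
    return e+q.apply([.0345,0,.0018])
C=np.array([.5373,.0395,.190]);CY=.183
def report(n=8):
    s,e,sd,q,w=avg(n); b=bore(e,q); m=q.as_matrix(); yaw=np.arctan2(m[1,0],m[0,0])
    d=R.from_euler('z',-CY).apply(b-C)
    print('eef',e.round(4),'sd',sd.round(4),'yaw',yaw.round(4),'tiltdeg',np.degrees(np.arccos(-m[2,2])).round(2),'bore-in-clamp mm',(d*1e3).round(1),'wf',w.round(2)); return s,e,q,b,yaw
E
python3 - <<'E'
from avg import *
s,e,q,b,yaw=report()
g=grad(s)
# in-image offset search for outlines of loose (3d moves in camera plane) 
rt,up=s['R'][0],s['R'][1]
for nm,parts,p in(('loose',LOOSE,[*(b-[0,0,.01]),yaw]),('clamp',CLAMP,[*C,CY])):
    best=max((score(s,g,parts,[*(np.array(p[:3])+rt*i*5e-4+up*j*5e-4),p[3]]),i*.5,j*.5) for i in range(-12,13) for j in range(-12,13)); print(nm,best,score(s,g,parts,p))
im=s['image'].copy(); im=cv2.resize(im[160:240,230:330],(800,640),interpolation=cv2.INTER_CUBIC)[:600]
for parts,p in((LOOSE,[*(b-[0,0,.01]),yaw]),(CLAMP,[*C,CY])):
    for P in parts:
        h=cv2.convexHull(proj(s,place(P,*p)).astype(np.float32))[:,0]; cv2.polylines(im,[np.int32(((h-(230,160))+.5)*8)],True,(255,0,255),1)
cv2.imwrite('pics/ov.png',im[:,:,::-1])
E
```

```text
eef [0.5046 0.0307 0.2428] sd [0.0001 0.0004 0.0002] yaw 0.1812 tiltdeg 0.01 bore-in-clamp mm [ 0.8 -2.8 51. ] wf [ 0.17  0.02 -3.47]
loose (np.float64(205.94536848936067), -0.5, 1.0) 204.45162261720546
clamp (np.float64(215.48169350467626), 1.5, -1.0) 207.99150763266658
```

View pics/ov.png

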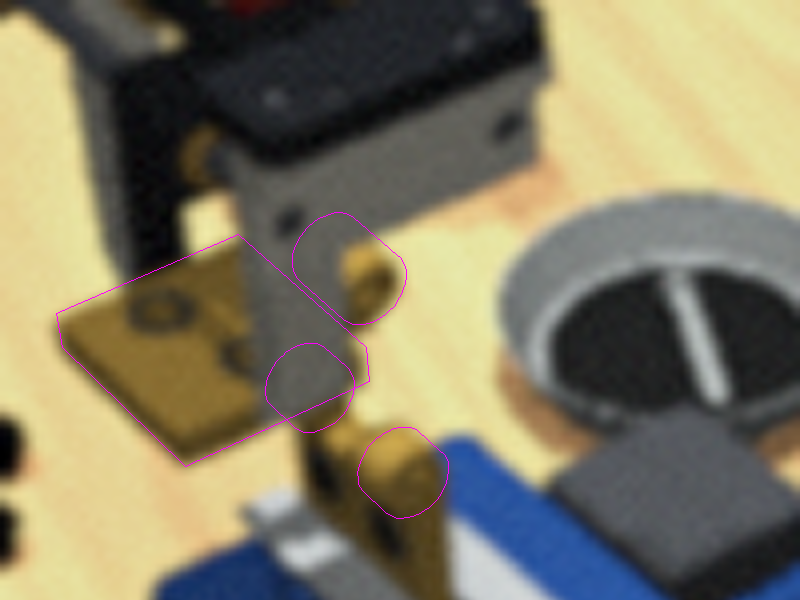

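send_rows:
  moves: [-0.0008,-0.0028,0.01,0,0,0,1,-0.0008,-0.0028,0.02,0,0,0,1,-0.0008,-0.0028,0.029,0,0,0,1,-0.0008,-0.0028,0.029,0,0,0,1]

```text
t: 6.65
eef_pos: [0.5026, 0.0341, 0.2122]
orientation: [0.996, 0.091, -0.001, 0.0]
wrist_force: [-0.8, -0.7, -2.9]
opening: 0.0553
grasp_force: 35.0
```

```bash
python3 -c "
from avg import *
report(6)"
```

```text
eef [0.5035 0.0341 0.2138] sd [0.0003 0.     0.0004] yaw 0.1826 tiltdeg 0.02 bore-in-clamp mm [ 0.3  0.8 22. ] wf [-0.32  0.17 -3.31]
```

send_rows:
  moves: [0,0.0004,0.003,0,0,0,1,0,0.0004,0.006,0,0,0,1,0,0.0004,0.008,0,0,0,1,0,0.0004,0.008,0,0,0,1]

```text
t: 7.35
eef_pos: [0.5033, 0.0337, 0.2056]
orientation: [0.996, 0.091, -0.0, 0.0]
wrist_force: [-0.1, -0.9, -3.4]
opening: 0.0552
grasp_force: 35.0
```

send_rows:
  moves: [0,0,0.002,0,0,0,1,0,0,0.004,0,0,0,1,0,0,0.006,0,0,0,1,0,0,0.006,0,0,0,1]

```text
t: 7.75
eef_pos: [0.5034, 0.0337, 0.1996]
orientation: [0.996, 0.091, -0.0, 0.0]
wrist_force: [-0.1, -0.7, -2.9]
opening: 0.0555
grasp_force: 35.0
```

send_rows:
  moves: [0,0,0.002,0,0,0,1,0,0,0.004,0,0,0,1,0,0,0.006,0,0,0,1,0,0,0.006,0,0,0,1]

```text
t: 8.15
eef_pos: [0.5034, 0.0337, 0.1936]
orientation: [0.996, 0.091, -0.0, 0.0]
wrist_force: [0.5, -0.7, -3.5]
opening: 0.0553
grasp_force: 35.0
```

```bash
python3 -c "
from avg import *
report(6)"
```

```text
eef [0.5035 0.0337 0.1939] sd [0.0001 0.     0.0001] yaw 0.1826 tiltdeg 0.0 bore-in-clamp mm [0.2 0.4 2.1] wf [ 0.12  0.32 -3.13]
```

send_rows:
  moves: [0,0,0.0005,0,0,0,1,0,0,0.001,0,0,0,1,0,0,0.0015,0,0,0,1,0,0,0.002,0,0,0,1,0,0,0.002,0,0,0,1]

```text
t: 8.95
eef_pos: [0.5035, 0.0337, 0.1919]
orientation: [0.996, 0.091, -0.0, 0.0]
wrist_force: [-1.0, -0.1, -1.7]
opening: 0.056
grasp_force: 35.0
```

send_rows:
  moves: [0,0,0.0005,0,0,0,1,0,0,0.0005,0,0,0,1]

```text
t: 9.15
eef_pos: [0.5035, 0.0337, 0.1915]
orientation: [0.996, 0.091, -0.0, 0.0]
wrist_force: [-2.1, 0.2, 0.7]
opening: 0.0557
grasp_force: 35.0
```

send_rows:
  moves: [0,0,0.0005,0,0,0,1,0,0,0.0005,0,0,0,1]

```text
t: 9.35
eef_pos: [0.5034, 0.0337, 0.191]
orientation: [0.996, 0.091, -0.0, 0.0]
wrist_force: [-2.7, -0.9, 3.1]
opening: 0.0554
grasp_force: 35.0
```

Soft contact below began at TCP z of about 0.1922, so the in-line height is about 0.194. I rise 3 mm and feel for the back of the seat.

send_rows:
  moves: [0,0,-0.001,0,0,0,1,0,0,-0.002,0,0,0,1,0,0,-0.003,0,0,0,1,0,0,-0.003,0,0,0,1]

```text
t: 9.75
eef_pos: [0.5037, 0.0337, 0.194]
orientation: [0.996, 0.091, 0.0, -0.0]
wrist_force: [-0.0, -0.3, -3.0]
opening: 0.0551
grasp_force: 35.0
```

send_rows:
  moves: [0.0005,0,0,0,0,0,1,0.001,0,0,0,0,0,1,0.001,0,0,0,0,0,1]

```text
t: 10.05
eef_pos: [0.5046, 0.0339, 0.1938]
orientation: [0.996, 0.091, -0.0, 0.0]
wrist_force: [0.3, 0.2, -2.6]
opening: 0.0554
grasp_force: 35.0
```

send_rows:
  moves: [0.0005,0,0,0,0,0,1,0.0005,0,0,0,0,0,1]

```text
t: 10.25
eef_pos: [0.5051, 0.034, 0.1939]
orientation: [0.996, 0.091, -0.0, -0.0]
wrist_force: [-1.0, -0.6, -2.8]
opening: 0.0553
grasp_force: 35.0
```

send_rows:
  moves: [0.0005,0,0,0,0,0,1,0.0005,0,0,0,0,0,1]

```text
t: 10.45
eef_pos: [0.5056, 0.0341, 0.1939]
orientation: [0.996, 0.091, 0.0, -0.0]
wrist_force: [-0.7, -1.0, -2.8]
opening: 0.0555
grasp_force: 35.0
```

send_rows:
  moves: [0.0005,0,0,0,0,0,1,0.0005,0,0,0,0,0,1]

```text
t: 10.65
eef_pos: [0.5061, 0.0342, 0.1939]
orientation: [0.996, 0.091, 0.0, 0.0]
wrist_force: [-0.6, 0.6, -3.7]
opening: 0.0553
grasp_force: 35.0
```

send_rows:
  moves: [0.0005,0,0,0,0,0,1,0.0005,0,0,0,0,0,1]

```text
t: 10.85
eef_pos: [0.5065, 0.0343, 0.1939]
orientation: [0.996, 0.091, 0.0, -0.0]
wrist_force: [0.4, 0.1, -2.6]
opening: 0.0555
grasp_force: 35.0
```

send_rows:
  moves: [0.0005,0,0,0,0,0,1,0.0005,0,0,0,0,0,1]

```text
t: 11.05
eef_pos: [0.507, 0.0343, 0.1939]
orientation: [0.996, 0.091, -0.0, 0.0]
wrist_force: [-0.6, -0.4, -2.6]
opening: 0.0553
grasp_force: 35.0
```

send_rows:
  moves: [0.0005,0,0,0,0,0,1,0.0005,0,0,0,0,0,1]

```text
t: 11.25
eef_pos: [0.5071, 0.0343, 0.1938]
orientation: [0.996, 0.091, -0.0, 0.0]
wrist_force: [-0.8, 0.1, -2.8]
opening: 0.0555
grasp_force: 35.0
```

send_rows:
  moves: [0.0005,0,0,0,0,0,1,0.0005,0,0,0,0,0,1]

```text
t: 11.45
eef_pos: [0.5072, 0.0344, 0.1937]
orientation: [0.996, 0.091, -0.001, 0.0]
wrist_force: [-5.0, -0.1, -2.2]
opening: 0.0551
grasp_force: 35.0
```

Back contact came at TCP x of about 0.5071. Given the seat geometry (corner at 2.5 mm, plate edge at 3.5 mm), the in-line position is about x 0.504. I back off to that.

send_rows:
  moves: [-0.001,0,0,0,0,0,1,-0.002,0,0,0,0,0,1,-0.003,0,0,0,0,0,1,-0.004,0,0,0,0,0,1,-0.004,0,0,0,0,0,1]

```text
t: 11.95
eef_pos: [0.5041, 0.0338, 0.194]
orientation: [0.996, 0.091, 0.0, 0.0]
wrist_force: [0.4, 0.0, -3.4]
opening: 0.0554
grasp_force: 35.0
```

Run:
```python
from avg import *
s,e,q,b,yaw=report(6)
im=cv2.resize(s['image'][170:245,230:330],(800,600),interpolation=cv2.INTER_CUBIC)
for parts,p in((LOOSE,[*(b-[0,0,.01]),yaw]),(CLAMP,[*C,CY])):
    for P in parts:
        h=cv2.convexHull(proj(s,place(P,*p)).astype(np.float32))[:,0]; cv2.polylines(im,[np.int32(((h-(230,170))+.5)*8)],True,(255,0,255),1)
cv2.imwrite('pics/fin.png',im[:,:,::-1])
```

```text
eef [0.5041 0.0338 0.194 ] sd [0. 0. 0.] yaw 0.1826 tiltdeg 0.01 bore-in-clamp mm [0.8 0.5 2.2] wf [-0.25  0.24 -3.41]
```

View pics/fin.png

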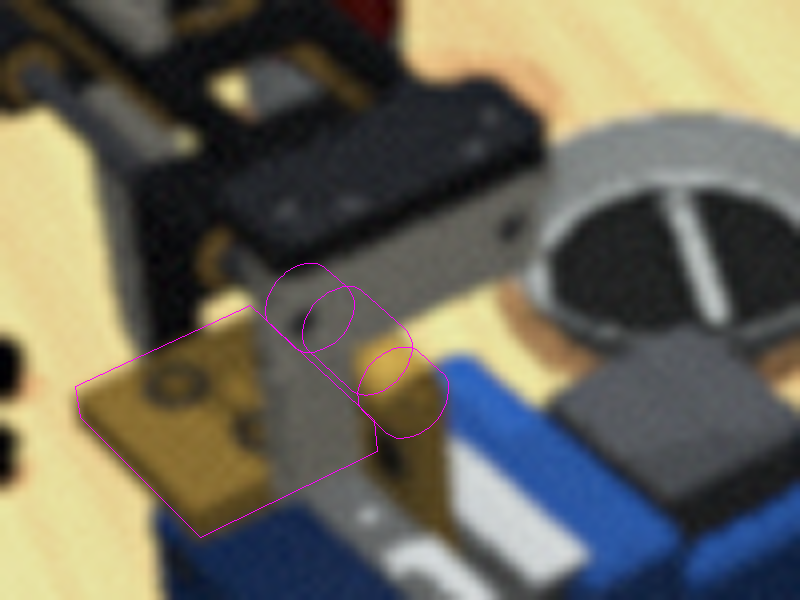

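The side view shows the level leaf with its plate on the handle side; the model outline lies on the plate and on the nearer clamped knuckle at about (280,218). I lower 0.4 mm as a compromise between touch and vision, then hold for over a second.

send_rows:
  moves: [-0.0003,0,0.0004,0,0,0,1,-0.0003,0,0.0004,0,0,0,1,-0.0003,0,0.0004,0,0,0,1,-0.0003,0,0.0004,0,0,0,1,-0.0003,0,0.0004,0,0,0,1]

```text
t: 12.75
eef_pos: [0.5037, 0.0337, 0.1935]
orientation: [0.996, 0.091, 0.0, 0.0]
wrist_force: [0.2, 0.2, -3.7]
opening: 0.0555
grasp_force: 35.0
```

send_rows:
  moves: [0,0,0,0,0,0,1,0,0,0,0,0,0,1,0,0,0,0,0,0,1,0,0,0,0,0,0,1,0,0,0,0,0,0,1]

```text
t: 13.25
eef_pos: [0.5037, 0.0337, 0.1935]
orientation: [0.996, 0.091, -0.0, 0.0]
wrist_force: [-1.0, -0.0, -2.5]
opening: 0.0554
grasp_force: 35.0
```

send_rows:
  moves: [0,0,0,0,0,0,1,0,0,0,0,0,0,1,0,0,0,0,0,0,1,0,0,0,0,0,0,1,0,0,0,0,0,0,1]

```text
t: 13.75
eef_pos: [0.5037, 0.0337, 0.1935]
orientation: [0.996, 0.091, -0.0, 0.0]
wrist_force: [0.2, -0.1, -3.2]
opening: 0.0553
grasp_force: 35.0
```

send_rows:
  moves: [0,0,0,0,0,0,1,0,0,0,0,0,0,1,0,0,0,0,0,0,1,0,0,0,0,0,0,1,0,0,0,0,0,0,1]

```text
t: 14.25
eef_pos: [0.5037, 0.0337, 0.1935]
orientation: [0.996, 0.091, -0.0, 0.0]
wrist_force: [0.8, 0.2, -3.2]
opening: 0.0557
grasp_force: 35.0
```

```bash
python3 -c "
from avg import *
report(3)
print(order.finish_job())"
```

```text
eef [0.5037 0.0337 0.1935] sd [0. 0. 0.] yaw 0.1826 tiltdeg 0.0 bore-in-clamp mm [0.4 0.4 1.7] wf [ 0.15 -0.49 -3.05]
the job is handed in; nothing more can be done
None
```

The job is handed in (no verdict came back): the loose yellow leaf is held steady at 35 N with its knuckle between the clamped knuckles, plate level over the handle side, and pin holes in line within an estimated 2 mm by touch and camera.

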